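Rock a stuck swaging punch out of a copper tube

ROBOT

A 6-joint arm with a two-finger parallel gripper is mounted at the origin on the work surface. World frame = base frame: x ahead of the robot, y to its left, z up, the work surface at z = 0. Lengths are in m, angles in rad, forces in N, time in s.
With the tool pointing down it reaches from about 0.325 to 0.85 m from the base axis. Payload 4.4 kg.
Tool frame: the origin (TCP) lies between the finger pads; the fingertips stand 22 mm ahead of it and the grasp point (between the pads) lies 3 mm ahead of it; z points along the fingers, y is the direction in which the jaws open and shut (so a half turn about z gives the same grasp; the last joint's range is limited). The gripper opens to 94 mm and grips with 3 to 60 N. Pads are 16 mm wide; open, the fingers measure 119 mm over their backs; the gripper's body (75 mm by 177 mm) begins 78 mm behind the grasp point.
Start: joints at [1.073, 0.207, 1.542, -0, 1.393, -0.15], TCP at [0.195, 0.541, 0.191] pointing down, gripper open.
Joint ranges: [-2.73, 2.73], [-0.86, 2.22], [0.23, 2.46], [-1.11, 4.25], [0.08, 2.63], [-2.82, 2.82]. Speed limits (rad/s): [2.79, 2.79, 3.14, 3.14, 3.14, 3.14].

INTERFACE

Orientations are given as [roll, pitch, yaw] about the fixed x, y, z axes, in that order (R = Rz(yaw) Ry(pitch) Rx(roll)).
In Python, from cell import robot gives the robot as it stands.
- The arm moves only by the tool apply_moves, never from a script. Its argument "moves" is a list of rows, each a list of 7 numbers: the turn, a rotation vector about the tool's x, y, z in degrees, then the shift along the tool's x, y, z in mm, then the opening in per cent of the stroke, from 0 (shut) to 100 (fully open). A call has 1 to 10 rows; each row shifts and turns the commanded pose from where the row before left it, along the tool's axes as they then stand; what a row does not reach is not made up. A row lasts 1/12 s, in which the tool goes at most 41.7 mm and 7.16 degrees, less where a joint would pass 70% of its speed; a pose out of reach is approached as far as the arm can. A call with a gripper value outside its range is refused whole. The fingers move at their own pace and stop on an object; "force" is the grip in N (left out, the last holds). Time passes only in rows, so rows that do not move let the fingers close. It gives the time, the measured TCP pose, the force and the opening at its end, in the units of the state.
- robot.sense(): the state, without advancing time (a new reading comes with each control period).
- robot.grab_frame(name): name is "scene" or "side" or "wrist"; returns (picture, depth): 480x640x3 uint8, red, green, blue; 480x640 float32, m along the optical axis (not along the pixel's ray), 0 where there is no reading.
- robot.camera_model(name): a dict with "K" (3x3 intrinsics, pixels), "T" (4x4, takes a point from camera to world coordinates). Camera axes: x right, y up, looking along -z (the intrinsics and any distortion apply to the point x, -y, -z); pixel columns grow to the right and rows downward; lengths in m; the calibration is good to about 2 mm. A picture is of the moment at which its call begins: read the wrist's pose just before it. camera_model takes no time and is no camera call; for the wrist camera it gives the pose at the moment of the call.
- robot.close_job(): hands the job in, once; it reports no verdict.
Trained networks look in the newest picture that a camera, given by its name, has taken for a name from the list of things; names that differ only in an ending like _2 or _b are one class to them, and where a whole thing is asked for, a point or a joint stands for the part that bears it (a point fixed in the world has none). Each returns a list of dicts, best first, with "score" (0 to 1); they miss things now and then, are a little off and sometimes report something else, mostly with a low value. They report only what shows in the picture. A call takes as long as a camera call.
- robot.boxes_of(thing, camera): "bbox" ([centre column, centre row, width, height] in pixels, round what is visible of it).
- robot.outline_of(thing, camera): "region" (480x640 bool, what is visible of it) and "bbox" ([centre column, centre row, width, height] in pixels, round what is visible of it).
- robot.pinpoint(thing, camera): "position" ([column, row] in pixels: a listed point, or the origin of a listed thing).
The state is a dict: "t": time; "q": joint angles; "joint_vel": joint speeds; "joint_torque": joint torques, N m; "tcp_pos": TCP position; "tool_rot": TCP orientation; "force": force on the tool from outside, world axes, zero at the start; "wrist_torque": the same for the moment, N m; "grip_width": finger opening in m.
Only numpy, scipy, OpenCV 4.12 (cv2) and the standard library are available. Lean on these libraries where they do the work, as an engineer would, in place of code of your own. Each camera call takes 0.05 s, during which the arm holds its last target.

TASK

The steel swaging punch is stuck fast in the end of the copper tube that stands in the flaring bar. Take hold of its shank and work it loose with small rocks along the bar, first away from the vise, then towards it, and so on until it comes free; do not yank it straight out, which drags the tube up through the bar. Then lift it straight up and finish still holding it, upright and steady, just clear above the mouth of the tube, and leave the other things on the table where they are.

Things in the scene. Friction and masses are not known exactly. Their poses are not given: they have to be found in the camera images.
- punch: stuck swaging punch, bare steel, round, 112 mm long, 0.19 to 0.36 kg. Origin: centre of its lower end; +z up its axis. From the lower end: 19 mm diameter pilot, 8 mm long, short taper, 22 mm diameter nose up to 36 mm, then the 20 mm diameter shank (knurled in the middle) up to 112 mm. It starts upright, its lowest 32 mm inside the tube, 80 mm above the mouth
- punch_top (a point): centre of the punch's upper end face. The punch tilts about a point some 26 mm below the tube's mouth; the gripper has to tilt with it. Tilting takes 5 to 15 N sideways on the upper shank and presses the tube wall outwards on that side, where it stays: two or three rocks of about 6 degrees each way leave little more than its weight to lift; one side alone leaves part of the hold
- tube_mouth (a point): centre of the open upper end of the copper tube (25 mm outer diameter), at the start 169 mm above the table, 34 mm above the flaring bar; axes as the vise's: z up, y along the bar, away from the vise. The tube wall pinches the punch on the two sides along the bar; until it is rocked the punch sits faster in the tube than the tube in the bar, so a straight pull brings the tube along
- tube (a joint): how far the tube has been dragged up through the flaring bar (m): 0 at the start; the bar lets it slip at about 20 N of upward pull on the tube, and it does not go back by itself
- vise: blue portable vise on a round base (132 mm across), fixed to the table. Origin: centre of the base on the table. Its jaws (tops 131 mm high; x +-60 mm, y +-38 mm) hold the steel flaring bar (along the vise's y from -70 to +150 mm, 44 mm wide, top 135 mm high); the tube stands upright through the bar at x = 0, y = +100 mm. Its screw handle reaches to x = -122 mm, 83 mm high
- hammer: bystander: hammer with a wooden handle, 290 mm long, lying on the table near the vise
- tape_measure: bystander: black and green tape measure, 66 x 34 x 58 mm, standing on the table near the vise
- multimeter: bystander: yellow multimeter, 180 x 86 x 52 mm, lying face up on the table near the vise

How it is judged:
By the outcome, as a careful person would: the job done as asked, in the order asked, and still so for the second after the job is handed in, while the arm keeps its last pose, push and grip.
It also fails if it takes over 45 s, if anything falls off the work surface, if the arm or the gripper's body presses on something with over 40 N, if the wrist force passes 120 N, or if a joint passes its speed limit or range.

## Working session

There is one attempt and no reset: what is moved stays moved. The work goes in short steps, Python scripts to look and compute and a tool call to move; the robot and the scene stay as the last step left them, time stands still between calls to the robot, and variables do not carry over. Pictures are saved under pics/ and viewed, and the job is handed in when it is done.

Besides the shell and the picture viewer there is one more tool, called after "Request:" in YAML: its name, and indented under it one key for each argument. apply_moves: Moves the arm, as the interface text tells. Its arguments: {"type":"object","properties":{"moves":{"type":"array","items":{"type":"array","items":{"type":"number"}}},"force":{"type":"number"}},"required":["moves"]}

```bash
mkdir -p pics; ls
python3 - <<'E'
from cell import robot
import cv2,numpy as np
s=robot.sense();print(s)
for n in ["scene","side"]:
    p,d=robot.grab_frame(n); cv2.imwrite(f"pics/{n}1.png",p[:,:,::-1]); np.save(f"pics/{n}1.npy",d)
    m=robot.camera_model(n);print(n,m)
    for t in ["punch","punch_top","tube_mouth","vise"]:
        print(t,[(x["position"],round(x["score"],2)) for x in robot.pinpoint(t,n)][:2])
E
```

```text
pics
{'t': 0.0, 'q': array([ 1.07347264e+00,  2.07397491e-01,  1.54295365e+00, -3.31071684e-05,
        1.39347278e+00, -1.50488493e-01]), 'joint_vel': array([ 0.00130732,  0.0002134 , -0.00025544,  0.00062977,  0.00096043,
        0.00035274]), 'joint_torque': array([ 7.37729824e-04, -3.70869398e+01, -2.81423271e+01,  6.98607950e-02,
        3.61243577e-02, -1.79723297e-04]), 'tcp_pos': array([0.19506815, 0.54001237, 0.19000376]), 'tool_rot': array([-3.13938172e+00, -3.02307133e-04,  2.79476300e+00]), 'force': array([-0.07769076,  0.00243878, -0.12555049]), 'wrist_torque': array([ 0.0238946 , -0.00945186,  0.00460908]), 'grip_width': 0.09398188653683803}
scene {'K': array([[512.53692559,   0.        , 324.28626947],
       [  0.        , 512.53692559, 248.59094367],
       [  0.        ,   0.        ,   1.        ]]), 'T': array([[-0.68922365, -0.60998725,  0.3910068 ,  0.85956884],
       [ 0.72443162, -0.58985322,  0.35675202,  0.31684833],
       [ 0.01302244,  0.52913963,  0.84843484,  0.79978915],
       [ 0.        ,  0.        ,  0.        ,  1.        ]])}
punch [([391.5, 256.5], 0.72)]
punch_top [([406.6, 212.2], 0.89)]
tube_mouth [([398.1, 243.9], 0.65)]
vise [([330.4, 274.1], 0.98)]
side {'K': array([[447.27752654,   0.        , 316.12639573],
       [  0.        , 447.27752654, 241.16356062],
       [  0.        ,   0.        ,   1.        ]]), 'T': array([[ 0.94001938,  0.21113732, -0.26792647,  0.3813055 ],
       [-0.34079091,  0.61580957, -0.71038027, -0.43165707],
       [ 0.0150039 ,  0.75907813,  0.65082661,  0.59003193],
       [ 0.        ,  0.        ,  0.        ,  1.        ]])}
punch [([256.9, 229.4], 0.94)]
punch_top [([256.0, 166.7], 0.72)]
tube_mouth [([257.5, 211.5], 0.69)]
vise [([295.4, 322.8], 0.61)]
```

View pics/scene1.png

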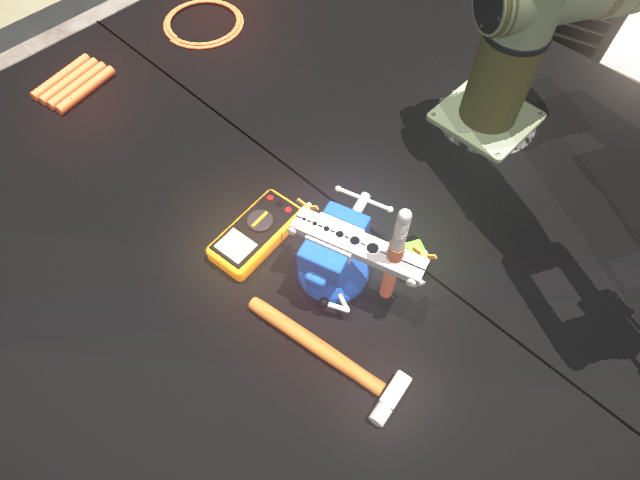

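View pics/side1.png

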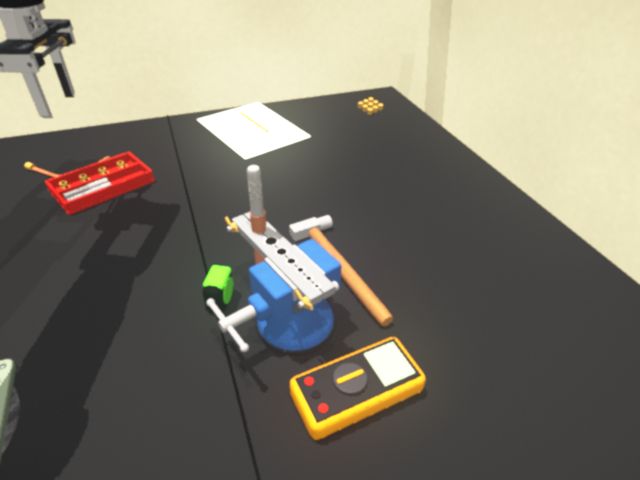

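```bash
cat > h.py <<'E'
import numpy as np
from scipy.spatial.transform import Rotation as R
from cell import robot
def ray(n,px):
    m=robot.camera_model(n);K=m["K"];T=m["T"]
    d=np.array([(px[0]-K[0,2])/K[0,0],-(px[1]-K[1,2])/K[1,1],-1]);return T[:3,3],T[:3,:3]@d
def tri(obs):
    A=np.zeros((3,3));b=np.zeros(3);L=[]
    for n,p in obs:
        o,d=ray(n,p);d=d/np.linalg.norm(d);P=np.eye(3)-np.outer(d,d);A+=P;b+=P@o;L.append((o,P))
    x=np.linalg.solve(A,b);return x,[round(1000*np.linalg.norm(P@(x-o)),1) for o,P in L]
def atz(n,p,z):
    o,d=ray(n,p);return o+d*(z-o[2])/d[2]
def proj(n,X):
    m=robot.camera_model(n);K=m["K"];T=m["T"]
    c=T[:3,:3].T@(np.asarray(X)-T[:3,3]);return np.array([K[0,2]+K[0,0]*c[0]/-c[2],K[1,2]-K[1,1]*c[1]/-c[2]])
E
python3 - <<'E'
from h import *
O={"punch":[(391.5,256.5),(256.9,229.4)],"top":[(406.6,212.2),(256,166.7)],"mouth":[(398.1,243.9),(257.5,211.5)],"vise":[(330.4,274.1),(295.4,322.8)]}
Z=dict(punch=.137,top=.249,mouth=.169,vise=0)
for k,(a,b) in O.items(): print(k,tri([("scene",a),("side",b)]),atz("scene",a,Z[k]),atz("side",b,Z[k]))
E
```

```text
punch (array([0.49019767, 0.12118242, 0.13505712]), [np.float64(2.3), np.float64(2.3)]) [0.49364899 0.12097262 0.137     ] [0.48797339 0.12077418 0.137     ]
top (array([0.49304973, 0.12449255, 0.25103948]), [np.float64(3.0), np.float64(3.0)]) [0.48840972 0.12460494 0.249     ] [0.49577455 0.12459129 0.249     ]
mouth (array([0.49062171, 0.12366339, 0.17074622]), [np.float64(1.6), np.float64(1.6)]) [0.48797546 0.12363552 0.169     ] [0.49222739 0.12456242 0.169     ]
vise (array([5.21099181e-01, 2.59071673e-02, 2.19753262e-05]), [np.float64(1.3), np.float64(1.3)]) [0.52225766 0.02536495 0.        ] [0.52008587 0.02671776 0.        ]
```

The scene shows the punch upright, top near (405,212) in scene and (254,168) in side. The bar runs from the vise towards the robot's left. Next I'll refine the axis and bar direction from depth.

Run:
```python
from h import *
import cv2
from scipy.optimize import least_squares
allp=[]
for n in ["scene","side"]:
    d=np.load(f"pics/{n}1.npy");m=robot.camera_model(n);K=m["K"];T=m["T"]
    v,u=np.mgrid[:480,:640];c=np.stack([(u-K[0,2])/K[0,0]*d,-(v-K[1,2])/K[1,1]*d,-d],-1)
    P=(c@T[:3,:3].T+T[:3,3])[d>0]
    b=P[(abs(P[:,2]-.135)<.006)&(np.hypot(P[:,0]-.5,P[:,1]-.08)<.15)]
    if 1:
        r=cv2.minAreaRect(b[:,:2].astype(np.float32)*1000);print(n,"bar",len(b),r, b[:,2].mean(),np.median(b[:,2]))
    q=P[(P[:,2]>.185)&(P[:,2]<.243)&(np.hypot(P[:,0]-.491,P[:,1]-.124)<.03)]
    cam=T[:3,3]
    f=lambda x:np.hypot(q[:,0]-x[0]-x[2]*(q[:,2]-.215),q[:,1]-x[1]-x[3]*(q[:,2]-.215))-.010
    s=least_squares(f,[.49,.124,0,0],loss='soft_l1',f_scale=.002);print("punch",len(q),s.x,np.sqrt(np.mean(s.fun**2)))
    t=P[(np.hypot(P[:,0]-.491,P[:,1]-.124)<.015)];print("maxz",np.percentile(t[:,2],99))
```

```text
scene bar 5445 ((510.7778625488281, 64.29966735839844), (118.63314819335938, 242.05300903320312), 17.145366668701172) 0.13384210051101322 0.13430123577780662
punch 346 [0.48991014 0.12346213 0.0007214  0.00256517] 0.0005920581861909462
maxz 0.2502157641513353
side bar 4759 ((511.2707214355469, 61.17192840576172), (118.5483627319336, 241.1240997314453), 16.600183486938477) 0.1339832184314407 0.13470732052352574
punch 433 [0.49116285 0.12208858 0.00258666 0.00519322] 0.0008010472484838089
maxz 0.2503180430319353
```

```bash
cat >> h.py <<'E'
def pose(s=None):
    s=s or robot.sense();return np.array(s["tcp_pos"]),R.from_euler("xyz",s["tool_rot"])
def delta(pos,rot):
    p,r=pose();rv=(r.inv()*rot).as_rotvec(degrees=True);print("turn deg (tool)",rv.round(2),"shift old tool mm",(r.inv().apply(pos-p)*1000).round(1),"shift new tool",(rot.inv().apply(pos-p)*1000).round(1))
PX=np.array([.4905,.1228]);YAW=np.deg2rad(17)
def down(tilt=0): # tool y along vise y; tilt + = towards +y vise (away)
    yv=np.array([-np.sin(YAW),np.cos(YAW),0]);xv=np.array([np.cos(YAW),np.sin(YAW),0])
    z=np.array([0,0,-1.]);y=yv;x=np.cross(y,z)
    r=R.from_matrix(np.stack([x,y,z],1));return R.from_rotvec(-xv*np.deg2rad(tilt))*r
E
python3 - <<'E'
from h import *
delta(np.array([*PX,.34]),down())
E
```

```text
turn deg (tool) [-1.000e-02 -0.000e+00 -3.687e+01] shift old tool mm [-419.6 -292.8 -148.9] shift new tool [-160.  -485.9 -148.9]
```

Request:
apply_moves:
  moves:
    - [0,0,-6.1,0,0,-30,100]
    - [0,0,-6.1,0,0,-30,100]
    - [0,0,-6.1,0,0,-30,100]
    - [0,0,-6.1,0,0,-30,100]
    - [0,0,-6.1,0,0,-30,100]
    - [0,0,-6.3,0,0,0,100]

```text
t: 1.0
tcp_pos: [0.1969, 0.5436, 0.3494]
tool_rot: [3.132, 0.01, -2.841]
force: [1.2, 0.7, 1.5]
grip_width: 0.094
```

Request:
apply_moves:
  moves:
    - [0,0,0,-10,-30,0,100]
    - [0,0,0,-10,-30,0,100]
    - [0,0,0,-10,-30,0,100]
    - [0,0,0,-10,-30,0,100]
    - [0,0,0,-10,-30,0,100]
    - [0,0,0,-10,-30,0,100]
    - [0,0,0,-10,-30,0,100]
    - [0,0,0,-10,-30,0,100]
    - [0,0,0,-10,-30,0,100]
    - [0,0,0,-10,-30,0,100]

```text
t: 1.83
tcp_pos: [0.3791, 0.2816, 0.3414]
tool_rot: [3.141, 0.001, -2.846]
force: [0.3, 0.1, -0.4]
grip_width: 0.0941
```

Request:
apply_moves:
  moves:
    - [0,0,0,-10,-30,0,100]
    - [0,0,0,-10,-30,0,100]
    - [0,0,0,-10,-30,0,100]
    - [0,0,0,-10,-30,0,100]
    - [0,0,0,-10,-30,0,100]
    - [0,0,0,-10,-30,0,100]
    - [0,0,0,0,0,0,100]
    - [0,0,0,0,0,0,100]

```text
t: 2.5
tcp_pos: [0.4887, 0.1271, 0.3408]
tool_rot: [3.141, -0.001, -2.849]
force: [-0.3, 0.4, 0.2]
grip_width: 0.0938
```

Run:
```python
from h import *
import cv2
delta(np.array([*PX,.225]),down())
print(robot.sense()["q"])
p,d=robot.grab_frame("wrist");cv2.imwrite("pics/w1.png",p[:,:,::-1])
print(robot.camera_model("wrist"))
for t in ["punch_top","tube_mouth"]: 
  r=robot.pinpoint(t,"wrist");print(t,r[:1])
  if r: print(atz("wrist",r[0]["position"],.249 if t=="punch_top" else .169))
```

```text
turn deg (tool) [ 0.03 -0.04 -0.25] shift old tool mm [ -0.6  -4.7 115.8] shift new tool [ -0.5  -4.6 115.8]
[ 8.25006672e-02 -1.96286654e-02  1.48425863e+00  4.13393001e-04
  1.67780704e+00 -1.78059256e+00]
{'K': array([[332.71697626,   0.        , 320.37796179],
       [  0.        , 332.71697626, 242.45592466],
       [  0.        ,   0.        ,   1.        ]]), 'T': array([[-0.29023218, -0.92721721, -0.23671401,  0.41921907],
       [ 0.95695489, -0.28079362, -0.07343221,  0.10712041],
       [ 0.00161982, -0.24783702,  0.96880039,  0.53475574],
       [ 0.        ,  0.        ,  0.        ,  1.        ]])}
punch_top [{'position': [316.7, 243.1], 'score': 0.69}]
[0.49033539 0.12646496 0.249     ]
tube_mouth [{'position': [318.0, 223.2], 'score': 0.61}]
[0.48783032 0.12683587 0.169     ]
```

View pics/w1.png

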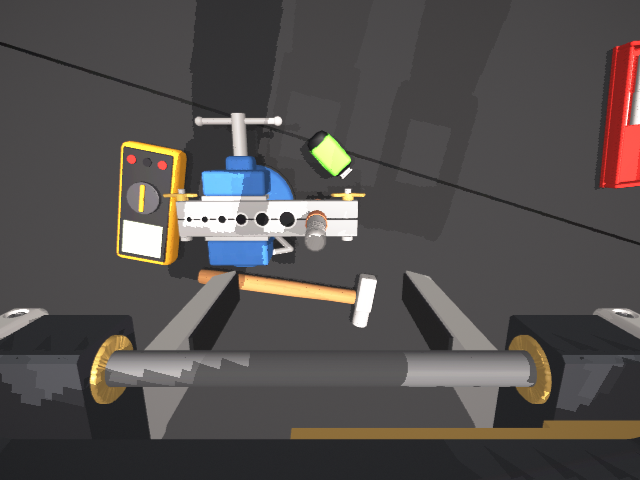

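The wrist view shows the punch top at about (316,240), centred between the fingers, with the bar parallel to the jaw direction. I'm descending.

Request:
apply_moves:
  moves:
    - [0,0,-0.2,0,-2.8,25,100]
    - [0,0,0,0,0,25,100]
    - [0,0,0,0,0,25,100]
    - [0,0,0,0,0,20,100]
    - [0,0,0,0,0,15,100]
    - [0,0,0,0,0,6,70]
    - [0,0,0,0,0,0,45]
    - [0,0,0,0,0,0,30]
  force: 5

```text
t: 3.32
tcp_pos: [0.4891, 0.1263, 0.2259]
tool_rot: [-3.142, 0.001, -2.841]
force: [0.3, -0.5, -0.2]
grip_width: 0.0774
```

Run:
```python
from h import *
import cv2
delta(np.array([.490,.1245,.225]),down())
s=robot.sense();print(s["grip_width"],s["force"],s["wrist_torque"])
for n in ["wrist","side","scene"]:
  p,d=robot.grab_frame(n);cv2.imwrite(f"pics/{n}2.png",p[:,:,::-1])
  r=robot.pinpoint("punch_top",n);print(n,[ (atz(n,x["position"],.249),x["score"]) for x in r[:1]])
```

```text
turn deg (tool) [-0.01  0.05  0.21] shift old tool mm [-0.3 -2.   0.9] shift new tool [-0.3 -2.   0.9]
0.07735568332016511 [ 0.28744895 -0.54925982 -0.20977747] [-0.00598411 -0.00533498  0.03367989]
wrist [(array([0.49144015, 0.12425775, 0.249     ]), 0.59)]
side [(array([0.49216825, 0.11373676, 0.249     ]), 0.75)]
scene [(array([0.4893295 , 0.12483241, 0.249     ]), 0.93)]
```

View pics/wrist2.png

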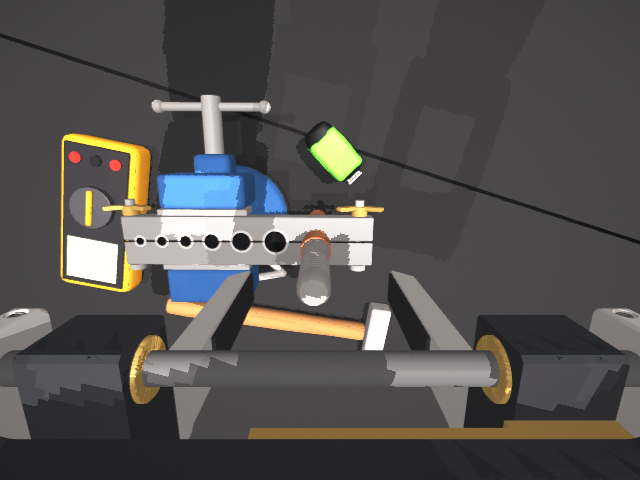

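View pics/scene2.png

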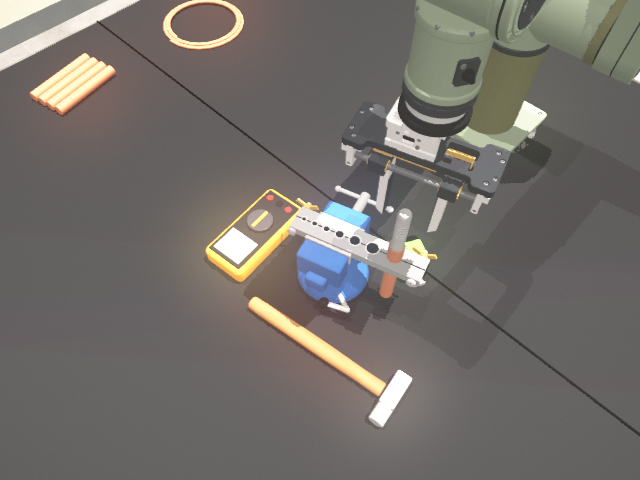

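Run:
```python
from h import *
p,r=pose()
for n in ["wrist","scene","side"]:
    for w in (-.0387,.0387):
        print(n,w,proj(n,p+r.apply([0,w,.022])).round(), "tip-8x",proj(n,p+r.apply([-.008,w,.022])).round(),proj(n,p+r.apply([.008,w,.022])).round())
    print("punch at .249,.204",proj(n,[.490,.1245,.249]).round(),proj(n,[.49,.1245,.204]).round())
```

```text
wrist -0.0387 [263. 266.] tip-8x [264. 277.] [263. 255.]
wrist 0.0387 [377. 266.] tip-8x [376. 277.] [377. 255.]
punch at .249,.204 [318. 292.] [318. 266.]
scene -0.0387 [376. 222.] tip-8x [374. 226.] [379. 218.]
scene 0.0387 [428. 243.] tip-8x [426. 247.] [430. 238.]
punch at .249,.204 [406. 213.] [401. 232.]
side -0.0387 [268. 205.] tip-8x [273. 203.] [263. 207.]
side 0.0387 [241. 181.] tip-8x [246. 180.] [237. 183.]
punch at .249,.204 [252. 167.] [254. 193.]
```

View pics/side2.png

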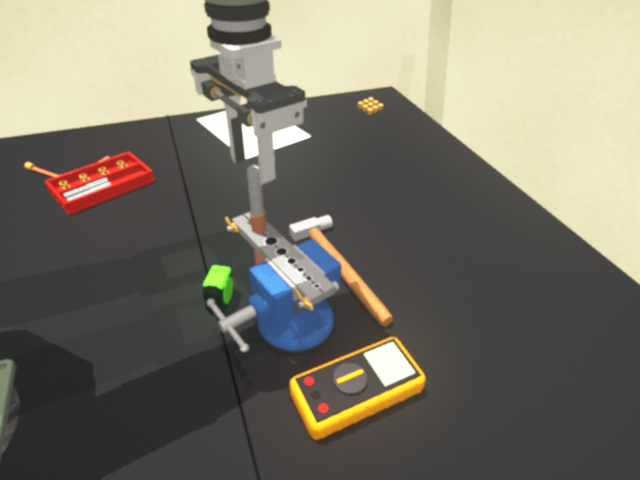

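```bash
python3 - <<'E'
from h import *
print(tri([("side",(264,180)),("scene",(380,211))]),tri([("side",(238,161)),("scene",(435,231))]))
s=robot.sense();print(s["tcp_pos"],s["grip_width"],s["t"])
E
python3 -c "
import cv2
a=cv2.imread('pics/side2.png')[130:230,190:310];b=cv2.imread('pics/scene2.png')[150:270,340:460]
cv2.imwrite('pics/c1.png',cv2.hconcat([cv2.resize(a,(400,333)),cv2.resize(b,(333,333))]))"
```

```text
(array([0.50284761, 0.09568326, 0.24098138]), [np.float64(3.4), np.float64(3.4)]) (array([0.47805445, 0.16719467, 0.23770636]), [np.float64(0.5), np.float64(0.5)])
[0.48973692 0.12556121 0.2261827 ] 0.053712350614504904 3.6167
```

View pics/c1.png

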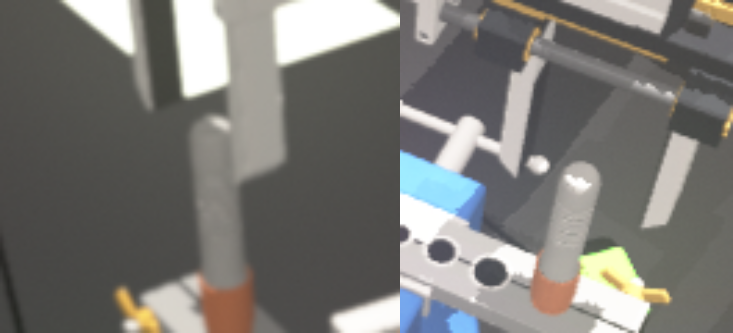

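Run:
```python
from h import *
import cv2
s=robot.sense();print(s["tcp_pos"],s["tool_rot"],s["grip_width"],s["force"])
ims=[]
for n,(cx,cy) in [("side",(250,180)),("scene",(400,220)),("wrist",(320,280))]:
  s=robot.sense();T=None
  m=robot.camera_model(n);p,d=robot.grab_frame(n);np.save(f"pics/{n}3.npy",d)
  K=m["K"];T=m["T"];v,u=np.mgrid[:480,:640];c=np.stack([(u-K[0,2])/K[0,0]*d,-(v-K[1,2])/K[1,1]*d,-d],-1)
  P=(c@T[:3,:3].T+T[:3,3])
  np.save(f"pics/P{n}.npy",P)
  g=P[(d>0)];b=g[(np.hypot(g[:,0]-.51,g[:,1]-.063)<.12)&(abs(g[:,2]-.135)<.04)]
  h,e=np.histogram(b[:,2],bins=40,range=(.095,.175));print(n,e[h.argmax()],h.max())
  t=g[(np.hypot(g[:,0]-.49,g[:,1]-.124)<.10)&(g[:,2]>.18)];h,e=np.histogram(t[:,2],bins=12,range=(.18,.30));print(dict(zip(e.round(3),h)))
  ims.append(cv2.resize(p[cy-60:cy+60,cx-60:cx+60,::-1],(260,260)))
cv2.imwrite("pics/c2.png",cv2.hconcat(ims))
```

```text
[0.48973692 0.12556121 0.2261827 ] [-3.14118773e+00  1.87768453e-03 -2.84261474e+00] 0.053712350614504904 [-0.33594838  0.08435843 -0.87925198]
side 0.135 1970
{np.float64(0.18): np.int64(68), np.float64(0.19): np.int64(72), np.float64(0.2): np.int64(73), np.float64(0.21): np.int64(74), np.float64(0.22): np.int64(71), np.float64(0.23): np.int64(54), np.float64(0.24): np.int64(187), np.float64(0.25): np.int64(191), np.float64(0.26): np.int64(185), np.float64(0.27): np.int64(194), np.float64(0.28): np.int64(202), np.float64(0.29): np.int64(216)}
scene 0.135 1822
{np.float64(0.18): np.int64(53), np.float64(0.19): np.int64(57), np.float64(0.2): np.int64(65), np.float64(0.21): np.int64(53), np.float64(0.22): np.int64(62), np.float64(0.23): np.int64(65), np.float64(0.24): np.int64(214), np.float64(0.25): np.int64(118), np.float64(0.26): np.int64(107), np.float64(0.27): np.int64(115), np.float64(0.28): np.int64(119), np.float64(0.29): np.int64(121)}
wrist 0.135 6476
{np.float64(0.18): np.int64(89), np.float64(0.19): np.int64(95), np.float64(0.2): np.int64(120), np.float64(0.21): np.int64(125), np.float64(0.22): np.int64(158), np.float64(0.23): np.int64(174), np.float64(0.24): np.int64(1234), np.float64(0.25): np.int64(511), np.float64(0.26): np.int64(545), np.float64(0.27): np.int64(666), np.float64(0.28): np.int64(816), np.float64(0.29): np.int64(976)}
```

View pics/c2.png

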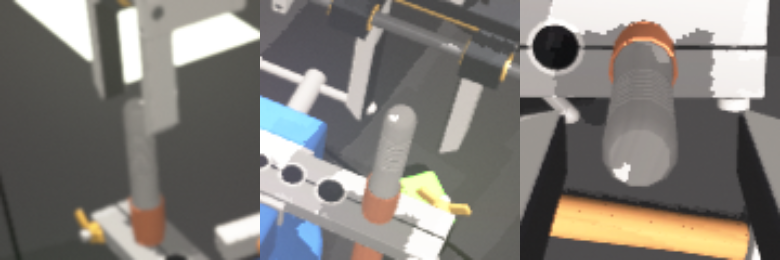

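Run:
```python
from h import *
p,r=pose()
for n in ["side","scene","wrist"]:
  P=np.load(f"pics/P{n}.npy").reshape(-1,3);L=r.inv().apply(P-p)*1000
  f=L[(abs(L[:,0])<25)&(abs(L[:,1])<75)&(L[:,2]<30)&(L[:,2]>-150)]
  k=np.hypot(P[:,0]-.49,P[:,1]-.124)
  for sgn in (1,-1):
    g=f[(sgn*f[:,1]>16)];
    if len(g)<50: print(n,sgn,len(g));continue
    zt=np.percentile(g[:,2],99.5)
    print(n,sgn,len(g),"tip z(tool)",zt.round(1))
    for a in range(-130,20,15):
      q=g[(g[:,2]>a)&(g[:,2]<a+15)]
      if len(q)>5: print("   z",a,"x",np.percentile(q[:,0],[2,98]).round(1),"y",np.percentile(q[:,1],[2,98]).round(1),len(q))
  c=f[(abs(f[:,1])<14)&(f[:,2]>-30)]
  if len(c):print(n,"punch y",np.percentile(c[:,1],[2,50,98]).round(1),"x",np.percentile(c[:,0],[2,98]).round(1), "z",np.percentile(c[:,2],1))
```

```text
side 1 1136 tip z(tool) -16.5
   z -130 x [-4.2 24.9] y [25.3 72.3] 123
   z -115 x [-10.3  23.3] y [25.8 72.1] 62
   z -100 x [4.  9.7] y [25.6 37.7] 64
   z -85 x [-7.8  9.7] y [24.3 36.9] 133
   z -70 x [-9.5  9.6] y [24.  36.3] 145
   z -55 x [-9.5  9.3] y [24.  35.6] 136
   z -40 x [-9.3  9.3] y [24.  35.8] 137
   z -25 x [-9.8  9.3] y [24.3 32.2] 74
side -1 816 tip z(tool) -17.8
   z -130 x [21.  24.9] y [-52.6 -49.2] 8
   z -100 x [-8.8  9.4] y [-41.8 -28.9] 37
   z -85 x [-9.4  9.6] y [-41.5 -29.8] 177
   z -70 x [-8.7  9.5] y [-41.5 -29.6] 156
   z -55 x [-9.4  9.4] y [-41.1 -29.9] 156
   z -40 x [-9.   9.5] y [-41.1 -30.1] 140
   z -25 x [-9.6  9.3] y [-38.7 -28.8] 32
side punch y [-13.7 -10.6  -0. ] x [-7.   9.6] z -24.801589987137096
scene 1 1205 tip z(tool) -19.8
   z -130 x [-24.6  22.9] y [19.6 70.8] 99
   z -100 x [-11.2  -8. ] y [27.7 37.9] 18
   z -85 x [-11.4  -3.3] y [26.1 38.2] 86
   z -70 x [-10.9   5. ] y [26.  38.1] 85
   z -55 x [-11.    2.9] y [26.3 38. ] 75
   z -40 x [-10.9   4.5] y [26.2 37.9] 72
   z -25 x [-10.7  -7. ] y [25.7 36.7] 28
scene -1 818 tip 
[... 553 characters left out ...]
8
   z -100 x [-8.9 10.4] y [23.7 32.8] 499
   z -85 x [-1.5 10.2] y [22.8 34.7] 813
   z -70 x [-6.6 10.2] y [22.8 34.7] 651
   z -55 x [-6.8 10.1] y [22.9 34.5] 474
   z -40 x [-6.7 10.1] y [22.9 34.4] 368
   z -25 x [-6.9 10. ] y [22.9 33. ] 164
wrist -1 20374 tip z(tool) -22.2
   z -130 x [-2.  24.7] y [-73.3 -18.9] 4940
   z -115 x [-8.2 23.9] y [-73.4 -23.7] 1005
   z -100 x [-8.8 10.3] y [-32.4 -23.7] 479
   z -85 x [-1.6 10.2] y [-34.1 -22.3] 816
   z -70 x [-6.5 10.2] y [-34.1 -22.3] 642
   z -55 x [-6.7 10.1] y [-34.  -22.3] 489
   z -40 x [-6.9 10.1] y [-33.9 -22.3] 365
   z -25 x [-6.9 10.1] y [-32.3 -22.2] 167
wrist punch y [-11.7  -2.7   6.3] x [-6.6  9.9] z -24.685381284413914
```

All three cameras put the fingertips about 16 mm behind the reported TCP, not 22 mm ahead of it: they sit at z≈0.242, next to the punch top. The punch is about 3 mm to the vise side of the finger centre. Going 28 mm lower puts the tips below the punch top and still above the tube mouth, whichever figure is right.

Request:
apply_moves:
  moves:
    - [0,0,0,0,-1.5,8,57]
    - [0,0,0,0,-1.5,8,57]
    - [0,0,0,0,0,8,57]
    - [0,0,0,0,0,4,57]
    - [0,0,0,0,0,0,57]
    - [0,0,0,0,0,0,57]

```text
t: 4.27
tcp_pos: [0.4895, 0.1225, 0.1964]
tool_rot: [3.141, -0.001, -2.843]
force: [0.6, -0.9, -0.9]
grip_width: 0.0535
```

```bash
cat > look.py <<'E'
from h import *
import cv2,sys
def look(tag,tool=True):
  s=robot.sense();print(s["t"],s["tcp_pos"].round(4),s["tool_rot"].round(4),s["grip_width"].round(4),"F",s["force"].round(1),"M",s["wrist_torque"].round(2))
  ims=[]
  for n,(cx,cy) in [("side",(255,190)),("scene",(400,220)),("wrist",(320,280))]:
    p,d=robot.grab_frame(n);m=robot.camera_model(n)
    K=m["K"];T=m["T"];v,u=np.mgrid[:480,:640];c=np.stack([(u-K[0,2])/K[0,0]*d,-(v-K[1,2])/K[1,1]*d,-d],-1)
    P=(c@T[:3,:3].T+T[:3,3]);P[d<=0]=np.nan;np.save(f"pics/P{n}.npy",P);np.save(f"pics/I{n}.npy",p)
    w=70;ims.append(cv2.resize(p[cy-w:cy+w,cx-w:cx+w,::-1],(264,264)))
  cv2.imwrite(f"pics/{tag}.png",cv2.hconcat(ims))
if __name__=="__main__": look(sys.argv[1])
E
python3 look.py c3
python3 - <<'E'
from h import *
p,r=pose()
for n in ["side","scene","wrist"]:
  P=np.load(f"pics/P{n}.npy").reshape(-1,3);P=P[~np.isnan(P[:,0])];L=r.inv().apply(P-p)*1000
  f=L[(abs(L[:,0])<25)&(abs(L[:,1])<60)&(L[:,2]<30)&(L[:,2]>-80)]
  a=f[(f[:,1]>15)&(f[:,2]<-20)];b=f[(f[:,1]<-15)&(f[:,2]<-20)];c=f[(abs(f[:,1])<14)&(f[:,2]>-50)]
  print(n,"in+",np.percentile(a[:,1],3).round(1),"in-",np.percentile(b[:,1],97).round(1),"punch",np.percentile(c[:,1],[3,97]).round(1))
E
```

```text
side in+ 27.1 in- -27.2 punch [-12.2   0.3]
scene in+ 29.0 in- -20.6 punch [-8.6 10.6]
wrist in+ 25.8 in- -19.4 punch [-9.5  9.8]Traceback (most recent call last):
  File "look.py", line 12, in <module>
    if __name__=="__main__": look(sys.argv[1])
                             ~~~~^^^^^^^^^^^^^
  File "look.py", line 4, in look
    s=robot.sense();print(s["t"],s["tcp_pos"].round(4),s["tool_rot"].round(4),s["grip_width"].round(4),"F",s["force"].round(1),"M",s["wrist_torque"].round(2))
                                                                              ^^^^^^^^^^^^^^^^^^^^^
AttributeError: 'float' object has no attribute 'round'
```

```bash
sed -i 's/s\["grip_width"\].round(4)/round(s["grip_width"],4)/' look.py
cat > cen.py <<'E'
from h import *
p,r=pose()
for n in ["side","scene","wrist"]:
  P=np.load(f"pics/P{n}.npy").reshape(-1,3);P=P[~np.isnan(P[:,0])];L=r.inv().apply(P-p)*1000
  f=L[(abs(L[:,0])<25)&(abs(L[:,1])<60)&(L[:,2]<30)&(L[:,2]>-80)]
  a=f[(f[:,1]>15)&(f[:,2]<-60)];b=f[(f[:,1]<-15)&(f[:,2]<-60)];c=f[(abs(f[:,1])<14)&(f[:,2]>-50)]
  print(n,"in+",np.percentile(a[:,1],3).round(1),"in-",np.percentile(b[:,1],97).round(1),"punch",np.percentile(c[:,1],[3,97]).round(1))
E
python3 look.py c3; python3 cen.py
```

```text
4.2667 [0.4895 0.1225 0.1964] [ 3.1413e+00 -1.5000e-03 -2.8427e+00] 0.0535 F [ 0.6 -0.9 -0.9] M [0.05 0.02 0.05]
side in+ 24.3 in- -29.9 punch [-12.1   0.8]
scene in+ 28.3 in- -25.5 punch [-8.4 10.7]
wrist in+ 26.9 in- -26.3 punch [-9.4  9.7]
```

View pics/c3.png

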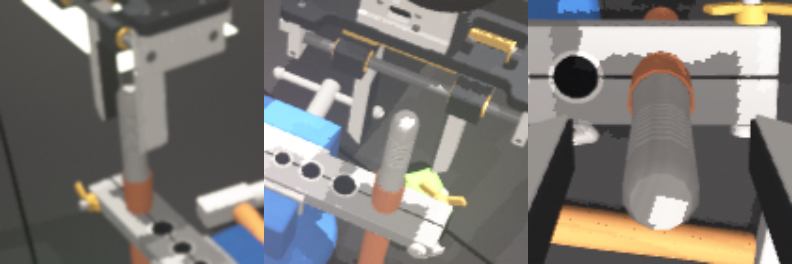

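The tips now overlap the upper shank, and it is centred between the fingers to within about 0.3 mm. Closing gently now.

Request:
apply_moves:
  moves:
    - [0,0,0,0,0,0,35]
    - [0,0,0,0,0,0,27]
    - [0,0,0,0,0,0,20]
    - [0,0,0,0,0,0,15]
    - [0,0,0,0,0,0,10]
    - [0,0,0,0,0,0,10]
    - [0,0,0,0,0,0,10]
    - [0,0,0,0,0,0,10]
  force: 5

```text
t: 5.08
tcp_pos: [0.4901, 0.1225, 0.1972]
tool_rot: [-3.141, 0.0, -2.843]
force: [0.9, -0.4, 0.6]
grip_width: 0.0199
```

```bash
python3 look.py c4; python3 cen.py
```

```text
5.0833 [0.4901 0.1225 0.1972] [-3.1413e+00  1.0000e-04 -2.8427e+00] 0.0199 F [ 0.9 -0.4  0.6] M [-0.09 -0.02  0.  ]
side in+ 15.6 in- -16.4 punch [-12.6  11.9]
scene in+ 15.3 in- -15.3 punch [-12.3  12.5]
wrist in+ 15.2 in- -15.1 punch [-12.5  12.5]
```

View pics/c4.png

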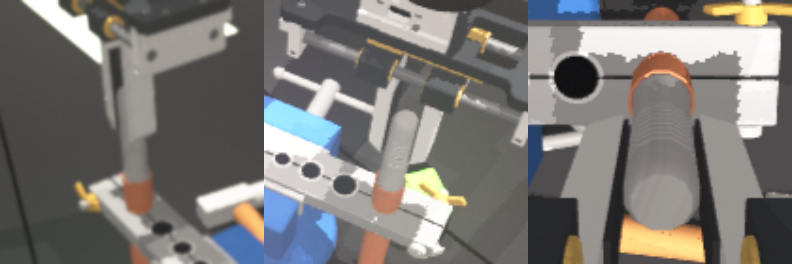

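Request:
apply_moves:
  moves:
    - [0,0,0,0,0,0,10]
    - [0,0,0,0,0,0,10]
    - [0,0,0,0,0,0,10]
  force: 40

```text
t: 5.48
tcp_pos: [0.4901, 0.1225, 0.1972]
tool_rot: [-3.141, 0.0, -2.843]
force: [-0.3, -1.0, 1.4]
grip_width: 0.0196
```

Request:
apply_moves:
  moves:
    - [1,0,0,0,0.94,0.01,10]
    - [1,0,0,0,0.94,0.01,10]
    - [1,0,0,0,0.94,0.01,10]
    - [0,0,0,0,0,0,10]

```text
t: 5.82
tcp_pos: [0.4895, 0.1247, 0.1975]
tool_rot: [-3.085, 0.0, -2.841]
force: [0.7, -5.1, 2.3]
grip_width: 0.0193
```

```bash
cat > tilt.py <<'E'
from h import *
s=robot.sense();p,r=pose(s)
yv=np.array([-np.sin(YAW),np.cos(YAW),0]);xv=np.array([np.cos(YAW),np.sin(YAW),0])
up=-r.as_matrix()[:,2]
print("tilt y,x deg",np.rad2deg(np.arcsin([up@yv,up@xv])).round(2),"pivot pt",(p+r.apply([0,0,.054])).round(4),"F bar/x/z",round(s["force"]@yv,1),round(s["force"]@xv,1),s["force"][2].round(1),"M",s["wrist_torque"].round(2),"w",round(s["grip_width"],4),s["t"])
E
python3 tilt.py
```

```text
tilt y,x deg [ 3.25 -0.04] pivot pt [0.4904 0.1218 0.1436] F bar/x/z -5.1 -0.9 2.3 M [-0.87 -0.1  -0.04] w 0.0193 5.8167
```

Request:
apply_moves:
  moves:
    - [1,0,0,0,0.94,0.01,10]
    - [1,0,0,0,0.94,0.01,10]
    - [1,0,0,0,0.94,0.01,10]
    - [0,0,0,0,0,0,10]
    - [0,0,0,0,0,0,10]

```text
t: 6.23
tcp_pos: [0.4889, 0.127, 0.1975]
tool_rot: [-3.033, 0.001, -2.842]
force: [1.3, -5.5, 2.2]
grip_width: 0.0193
```

```bash
python3 tilt.py; python3 look.py c5
```

```text
tilt y,x deg [ 6.24 -0.06] pivot pt [0.4907 0.1214 0.1438] F bar/x/z -5.6 -0.3 2.2 M [-0.83 -0.06 -0.02] w 0.0193 6.2333
6.2333 [0.4889 0.127  0.1975] [-3.0327e+00  7.0000e-04 -2.8419e+00] 0.0193 F [ 1.3 -5.5  2.2] M [-0.83 -0.06 -0.02]
```

View pics/c5.png

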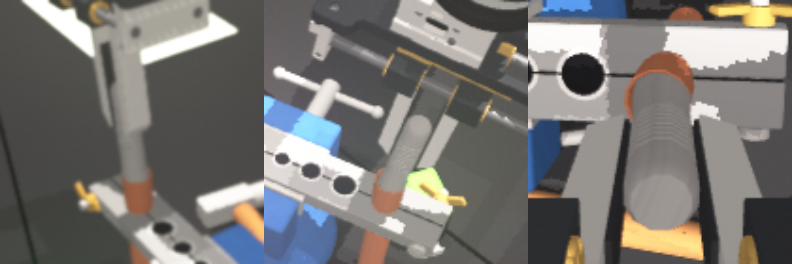

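The punch has tilted about 6° away from the vise with the gripper, and it took about 5.6 N sideways. Next is the rock towards the vise.

Request:
apply_moves:
  moves:
    - [-1.5,0,0,0,-1.41,0.02,10]
    - [-1.5,0,0,0,-1.41,0.02,10]
    - [-1.5,0,0,0,-1.41,0.02,10]
    - [-1.5,0,0,0,-1.41,0.02,10]
    - [-1.5,0,0,0,-1.41,0.02,10]
    - [-1.5,0,0,0,-1.41,0.02,10]
    - [-1.5,0,0,0,-1.41,0.02,10]
    - [-2,0,0,0,-1.88,0.03,10]
    - [0,0,0,0,0,0,10]
    - [0,0,0,0,0,0,10]

```text
t: 7.22
tcp_pos: [0.4918, 0.1179, 0.1978]
tool_rot: [3.027, 0.001, -2.842]
force: [-1.7, 2.1, 5.4]
grip_width: 0.0195
```

```bash
python3 tilt.py; python3 look.py c6
```

```text
tilt y,x deg [-6.59 -0.03] pivot pt [0.49   0.1239 0.1441] F bar/x/z 2.5 -1.1 5.4 M [-0.08  0.32  0.02] w 0.0195 7.2167
7.2167 [0.4918 0.1179 0.1978] [ 3.0265e+00  7.0000e-04 -2.8424e+00] 0.0195 F [-1.7  2.1  5.4] M [-0.08  0.32  0.02]
```

View pics/c6.png

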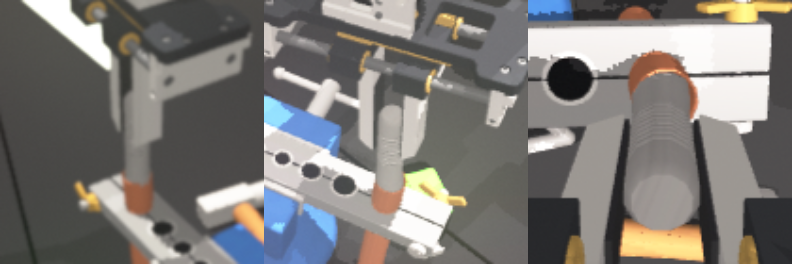

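Request:
apply_moves:
  moves:
    - [1.5,0,0,0,1.41,0.02,10]
    - [1.5,0,0,0,1.41,0.02,10]
    - [1.5,0,0,0,1.41,0.02,10]
    - [1.5,0,0,0,1.41,0.02,10]
    - [1.5,0,0,0,1.41,0.02,10]
    - [1.5,0,0,0,1.41,0.02,10]
    - [1.5,0,0,0,1.41,0.02,10]
    - [2.5,0,0,0,2.36,0.03,10]
    - [0,0,0,0,0,0,10]
    - [0,0,0,0,0,0,10]

```text
t: 8.2
tcp_pos: [0.4888, 0.1278, 0.1981]
tool_rot: [-3.023, 0.001, -2.841]
force: [-0.7, -5.5, 6.9]
grip_width: 0.0195
```

```bash
python3 tilt.py
```

```text
tilt y,x deg [ 6.82 -0.1 ] pivot pt [0.4907 0.1217 0.1445] F bar/x/z -5.0 -2.3 6.9 M [-0.84  0.35 -0.03] w 0.0195 8.2
```

Request:
apply_moves:
  moves:
    - [-1.5,0,0,0,-1.41,0.02,10]
    - [-1.5,0,0,0,-1.41,0.02,10]
    - [-1.5,0,0,0,-1.41,0.02,10]
    - [-1.5,0,0,0,-1.41,0.02,10]
    - [-1.5,0,0,0,-1.41,0.02,10]
    - [-1.5,0,0,0,-1.41,0.02,10]
    - [-1.5,0,0,0,-1.41,0.02,10]
    - [-2.5,0,0,0,-2.36,0.03,10]
    - [0,0,0,0,0,0,10]
    - [0,0,0,0,0,0,10]

```text
t: 9.03
tcp_pos: [0.4918, 0.1177, 0.1977]
tool_rot: [3.027, 0.001, -2.842]
force: [-1.8, 2.3, 6.4]
grip_width: 0.0195
```

```bash
python3 tilt.py
```

```text
tilt y,x deg [-6.55 -0.02] pivot pt [0.49   0.1236 0.1441] F bar/x/z 2.7 -1.1 6.4 M [0.14 0.42 0.08] w 0.0195 9.0333
```

Request:
apply_moves:
  moves:
    - [1.5,0,0,0,1.41,0.01,10]
    - [1.5,0,0,0,1.41,0.01,10]
    - [1.5,0,0,0,1.41,0.01,10]
    - [1.5,0,0,0,1.41,0.01,10]
    - [1.5,0,0,0,1.41,0.01,10]
    - [1.5,0,0,0,1.41,0.01,10]
    - [1.5,0,0,0,1.41,0.01,10]
    - [2.5,0,0,0,2.36,0.02,10]
    - [0,0,0,0,0,0,10]
    - [0,0,0,0,0,0,10]

```text
t: 9.87
tcp_pos: [0.4886, 0.1279, 0.1976]
tool_rot: [-3.023, 0.001, -2.84]
force: [-0.4, -5.6, 3.9]
grip_width: 0.0193
```

Request:
apply_moves:
  moves:
    - [-1.5,0,0,0,-1.41,0.01,10]
    - [-1.5,0,0,0,-1.41,0.01,10]
    - [-1.5,0,0,0,-1.41,0.01,10]
    - [-1.5,0,0,0,-1.41,0.01,10]
    - [-1.5,0,0,0,-1.41,0.01,10]
    - [-1.5,0,0,0,-1.41,0.01,10]
    - [-1.5,0,0,0,-1.41,0.01,10]
    - [-2.5,0,0,0,-2.36,0.02,10]
    - [0,0,0,0,0,0,10]
    - [0,0,0,0,0,0,10]

```text
t: 10.7
tcp_pos: [0.4917, 0.1176, 0.1976]
tool_rot: [3.027, 0.0, -2.843]
force: [-2.8, 1.1, 7.8]
grip_width: 0.0192
```

Request:
apply_moves:
  moves:
    - [1.5,0,0,0,1.41,0.01,10]
    - [1.5,0,0,0,1.41,0.01,10]
    - [1.5,0,0,0,1.41,0.01,10]
    - [2,0,0,0,1.88,0.01,10]
    - [0,0,0,0,0,0,10]
    - [0,0,0,0,0,0,10]

```text
t: 11.2
tcp_pos: [0.49, 0.1231, 0.1972]
tool_rot: [-3.14, 0.0, -2.841]
force: [-0.4, -0.9, 2.0]
grip_width: 0.0193
```

```bash
python3 tilt.py; python3 look.py c7
python3 - <<'E'
from h import *
for n in ["side","scene"]:
    r=robot.pinpoint("tube_mouth",n);print(n,[(x["position"],round(x["score"],2),atz(n,x["position"],.169).round(4)) for x in r[:1]])
    P=np.load(f"pics/P{n}.npy");I=np.load(f"pics/I{n}.npy").astype(int)
    m=(np.hypot(P[...,0]-.49,P[...,1]-.1235)<.017)&(P[...,2]>.14)&(P[...,2]<.2)&(I[...,0]-I[...,2]>50)
    print("copper z",np.percentile(P[m][:,2],[50,95,99]).round(4),m.sum())
E
```

```text
tilt y,x deg [ 0.07 -0.02] pivot pt [0.49   0.123  0.1432] F bar/x/z -0.7 -0.6 2.0 M [-0.27 -0.07  0.01] w 0.0193 11.2
11.2 [0.49   0.1231 0.1972] [-3.1404e+00  4.0000e-04 -2.8406e+00] 0.0193 F [-0.4 -0.9  2. ] M [-0.27 -0.07  0.01]
side [([253.5, 210.7], 0.64, array([0.4868, 0.1286, 0.169 ]))]
copper z [0.1565 0.1691 0.1703] 221
scene [([399.1, 241.4], 0.9, array([0.4836, 0.1219, 0.169 ]))]
copper z [0.1581 0.1705 0.1727] 179
```

View pics/c7.png

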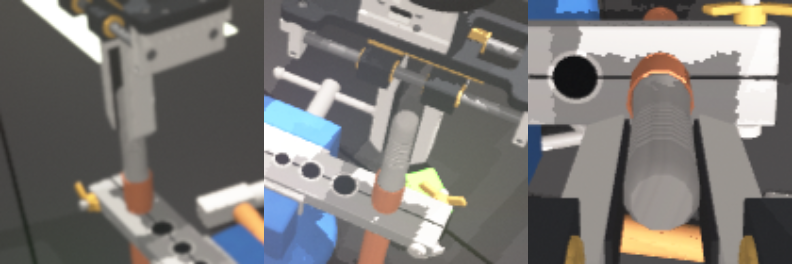

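The punch is upright and three rocks each way are done. I'll try a small lift and watch the force.

Request:
apply_moves:
  moves:
    - [0,0,0,0,0,-0.5,10]
    - [0,0,0,0,0,-0.5,10]
    - [0,0,0,0,0,-0.5,10]
    - [0,0,0,0,0,-0.5,10]

```text
t: 11.78
tcp_pos: [0.4896, 0.1224, 0.1987]
tool_rot: [3.141, -0.001, -2.843]
force: [0.5, 0.7, -2.9]
grip_width: 0.0192
```

```bash
python3 tilt.py; python3 look.py c8
```

```text
tilt y,x deg [-0.02  0.07] pivot pt [0.4895 0.1224 0.1447] F bar/x/z 0.5 0.6 -2.9 M [-0.   -0.26  0.02] w 0.0192 11.7833
11.7833 [0.4896 0.1224 0.1987] [ 3.1413e+00 -1.2000e-03 -2.8429e+00] 0.0192 F [ 0.5  0.7 -2.9] M [-0.   -0.26  0.02]
```

Request:
apply_moves:
  moves:
    - [0,0,0,0,0,-1,10]
    - [0,0,0,0,0,-1,10]
    - [0,0,0,0,0,-1,10]
    - [0,0,0,0,0,-1.5,10]
    - [0,0,0,0,0,-1.5,10]
    - [0,0,0,0,0,-1.5,10]

```text
t: 12.43
tcp_pos: [0.4899, 0.1227, 0.2071]
tool_rot: [3.141, -0.0, -2.843]
force: [0.0, 0.1, -2.2]
grip_width: 0.0191
```

```bash
python3 tilt.py; python3 look.py c9
cat > cop.py <<'E'
from h import *
for n in ["side","scene"]:
    P=np.load(f"pics/P{n}.npy");I=np.load(f"pics/I{n}.npy").astype(int)
    m=(np.hypot(P[...,0]-.49,P[...,1]-.1235)<.017)&(P[...,2]>.14)&(P[...,2]<.2)&(I[...,0]-I[...,2]>50)
    print("copper z",np.percentile(P[m][:,2],[50,95,99]).round(4),m.sum())
E
python3 cop.py
```

```text
tilt y,x deg [-0.01  0.01] pivot pt [0.4899 0.1227 0.1531] F bar/x/z 0.1 0.0 -2.2 M [ 0.02 -0.02  0.04] w 0.0191 12.4333
12.4333 [0.4899 0.1227 0.2071] [ 3.1414e+00 -1.0000e-04 -2.8426e+00] 0.0191 F [ 0.   0.1 -2.2] M [ 0.02 -0.02  0.04]
copper z [0.1569 0.169  0.1698] 216
copper z [0.1576 0.1697 0.171 ] 179
```

View pics/c9.png

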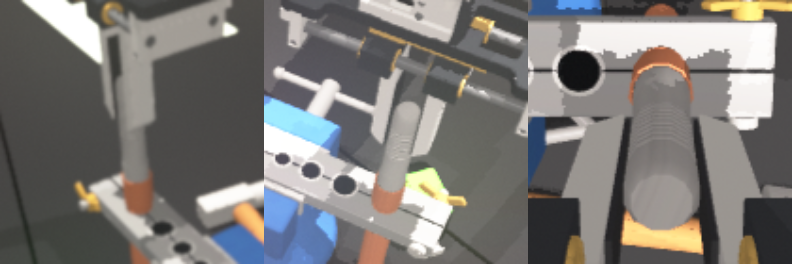

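Only the punch's weight is on the gripper, and the tube rim still sits at 0.169–0.170 m. I'll carry on straight up.

Request:
apply_moves:
  moves:
    - [0,0,0,0,0,-2,10]
    - [0,0,0,0,0,-3,10]
    - [0,0,0,0,0,-3,10]
    - [0,0,0,0,0,-3,10]
    - [0,0,0,0,0,-3,10]
    - [0,0,0,0,0,-3,10]
    - [0,0,0,0,0,-3,10]
    - [0,0,0,0,0,-3,10]
    - [0,0,0,0,0,-3,10]
    - [0,0,0,0,0,-3,10]

```text
t: 13.42
tcp_pos: [0.49, 0.1226, 0.2362]
tool_rot: [-3.142, 0.0, -2.843]
force: [-0.5, 0.4, -1.4]
grip_width: 0.0193
```

Request:
apply_moves:
  moves:
    - [0,0,0,0,0,-2,10]
    - [0,0,0,0,0,-2,10]
    - [0,0,0,0,0,0,10]
    - [0,0,0,0,0,0,10]
    - [0,0,0,0,0,0,10]
    - [0,0,0,0,0,0,10]

```text
t: 13.92
tcp_pos: [0.4898, 0.1226, 0.2396]
tool_rot: [3.141, -0.0, -2.843]
force: [-0.2, -0.3, -1.8]
grip_width: 0.0193
```

```bash
python3 tilt.py; python3 look.py c10;python3 cop.py
python3 - <<'E'
from h import *
import cv2
from scipy.optimize import least_squares
ob={}
for t in ["punch","punch_top","tube_mouth"]:
    o=[]
    for n in ["side","scene"]:
        r=robot.pinpoint(t,n)
        if r:o.append((n,r[0]["position"]));print(t,n,r[0]["position"],round(r[0]["score"],2))
    if len(o)==2:print(t,tri(o))
for n in ["scene","side"]:
    P=np.load(f"pics/P{n}.npy");I=np.load(f"pics/I{n}.npy").astype(int)
    m=(np.hypot(P[...,0]-.49,P[...,1]-.1235)<.02)&(P[...,2]>.16)&(P[...,2]<.24)&(I[...,0]-I[...,2]<40)
    q=P[m];print(n,"steel lowest z",np.percentile(q[:,2],[1,5]).round(4))
    cv2.imwrite(f"pics/f_{n}.png",np.uint8(I[:,:,::-1]))
E
```

```text
tilt y,x deg [-0.01  0.03] pivot pt [0.4898 0.1226 0.1856] F bar/x/z -0.2 -0.3 -1.8 M [ 0.05 -0.04  0.  ] w 0.0193 13.9167
13.9167 [0.4898 0.1226 0.2396] [ 3.1415e+00 -5.0000e-04 -2.8426e+00] 0.0193 F [-0.2 -0.3 -1.8] M [ 0.05 -0.04  0.  ]
copper z [0.1594 0.1691 0.1703] 310
copper z [0.1552 0.1692 0.17  ] 265
punch side [256.8, 211.4] 0.81
punch scene [398.3, 239.5] 0.83
punch (array([0.48789218, 0.11994872, 0.17470526]), [np.float64(2.6), np.float64(2.6)])
punch_top side [250.2, 141.6] 0.66
punch_top scene [412.8, 194.0] 0.79
punch_top (array([0.48982266, 0.12645495, 0.28991628]), [np.float64(1.3), np.float64(1.3)])
tube_mouth side [255.3, 211.0] 0.65
tube_mouth scene [395.6, 243.2] 0.61
tube_mouth (array([0.48969407, 0.12163872, 0.17194112]), [np.float64(1.6), np.float64(1.6)])
scene steel lowest z [0.1832 0.1857]
side steel lowest z [0.1831 0.1856]
```

View pics/c10.png

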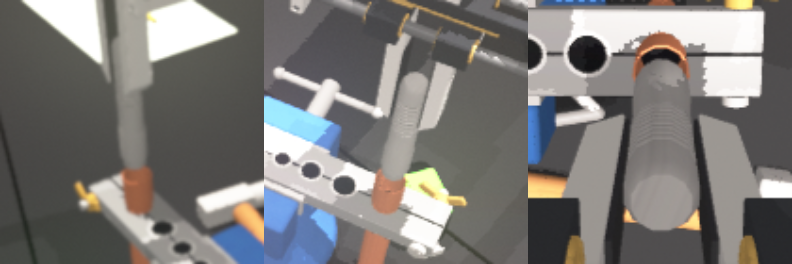

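View pics/f_scene.png

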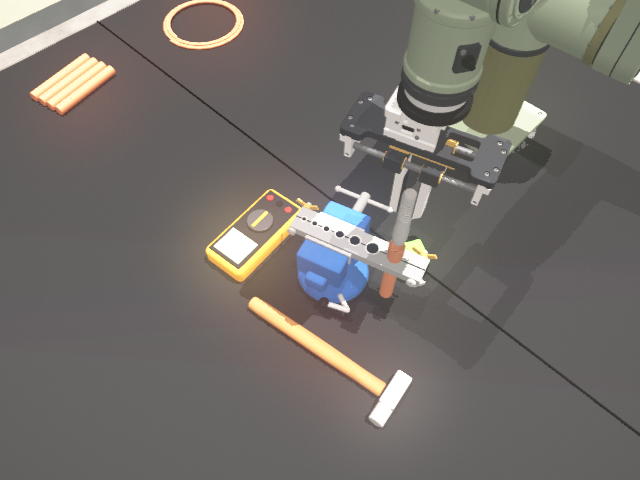

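```bash
python3 - <<'E'
from h import *
from scipy.optimize import least_squares
for n in ["scene","side"]:
    P=np.load(f"pics/P{n}.npy").reshape(-1,3)
    q=P[(P[:,2]>.19)&(P[:,2]<.25)&(np.hypot(P[:,0]-.49,P[:,1]-.123)<.02)]
    rad=np.where(q[:,2]<.2155,.011,.010)
    f=lambda x:np.hypot(q[:,0]-x[0]-x[2]*(q[:,2]-.215),q[:,1]-x[1]-x[3]*(q[:,2]-.215))-rad
    s=least_squares(f,[.49,.123,0,0],loss='soft_l1',f_scale=.001);print(n,len(q),s.x.round(4),"tilt deg",np.rad2deg(s.x[2:]).round(2))
E
python3 tilt.py
```

```text
scene 387 [0.4897 0.1236 0.0012 0.0027] tilt deg [0.07 0.16]
side 481 [0.4909 0.122  0.0011 0.0033] tilt deg [0.06 0.19]
tilt y,x deg [0. 0.] pivot pt [0.49   0.1226 0.1858] F bar/x/z -0.2 0.2 -1.1 M [0.01 0.01 0.01] w 0.0194 14.3667
```

The punch is upright to within about 0.2°, centred over the tube and roughly 10 mm clear of the mouth. Handing in.

```bash
python3 -c "
from cell import robot
print(robot.close_job())"
```

```text
the job is handed in; nothing more can be done
None
```

The punch came free. I finished holding it upright about 10 mm above the mouth of the tube, and the job is handed in (about 14.4 s of the 45 s used).

**What I did:** I gripped the upper shank with the jaws along the bar and rocked it about 6.5° away from the vise, then towards it, three times each way about the pivot. I brought it upright and lifted it straight up about 43 mm.

**Last checks:**
- **Sideways force:** it read up to about 6 N at the end of each rock.
- **Lifting force:** it was about 3 N at most, so little more than the punch's weight.
- **Tube:** the rim stayed at about 0.169–0.170 m, so I saw no drag through the bar.
- **Punch:** its axis was within about 0.2° of vertical and in the same place as at the start. The grip was steady at 19 mm opening, with the force set to 40 N.
- **Other things:** I saw nothing else moved in the last scene picture, but I did not measure it. The tape measure is mostly hidden in that view.

**What disagreed:**
- **Fingertips:** the pictures put them about 36 mm further back than the stated tool frame. I went by the pictures and chose a grasp height that was safe either way.
- **Lean from the pinpoint network:** its points on the punch suggested a lean of about 3°. The cylinder fit to the depth data and the tool pose did not, and I trusted those.

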